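Roll a sensor housing into the V groove of a soldering jig

ROBOT

A 6-joint arm with a two-finger parallel gripper is mounted at the origin on the work surface. World frame = base frame: x ahead of the robot, y to its left, z up, the work surface at z = 0. Lengths are in m, angles in rad, forces in N, time in s.
With the tool pointing down it reaches from about 0.325 to 0.9 m from the base axis. Payload 6.1 kg.
Tool frame: the origin (TCP) lies on the centre line of the jaws, within the pads' length; the fingertips stand tips_ahead ahead of it and the grasp point (between the pads) lies 5 mm behind it (tips_ahead is the distance from the TCP to the fingertips, in m); z points along the fingers, y is the line along which they close (so a half turn about z gives the same grasp; the last joint's range is limited). The gripper opens to 87 mm and grips with 3 to 60 N. Pads are 19 mm wide; open, the fingers measure 117 mm over their backs; the gripper's body (75 mm by 190 mm) begins 51 mm behind the grasp point.
Start: joints at [1.073, 0.22, 1.526, -0, 1.395, -0.126], TCP at [0.227, 0.582, 0.237] pointing down, gripper open.
Joint ranges: [-2.98, 2.98], [-0.91, 2.08], [0.09, 2.57], [-1.24, 4.39], [0.2, 2.65], [-2.68, 2.68]. Speed limits (rad/s): [2.57, 2.57, 3.01, 3.14, 3.14, 3.14].

INTERFACE

Orientations are given as a rotation vector (axis times angle).
In Python, from station import * gives the robot as it stands.
- The arm moves only by the tool servo_tool, never from a script. Its argument "increments" is a list of rows, each an object with "dp": the shift along the tool's x, y, z in m, a list of three; "rotation": the turn, a rotation vector about the tool's x, y, z in units of 6 degrees (1.0 is 6 degrees), a list of three. A call has 1 to 5 rows; each row shifts and turns the commanded pose from where the row before left it, along the tool's axes as they then stand; what a row does not reach is not made up. A row lasts 1/10 s, in which the tool goes at most 50 mm and 8.59 degrees, less where a joint would pass 70% of its speed; a pose out of reach is approached as far as the arm can. A call is refused whole if a number of a shift passes 0.05 or a number of a turn 1, either way. A call with a gripper value outside its range is refused whole. "grip" is the closure, from 0 (fully open) to 1 (shut), set as the call begins (left out, the last holds). The fingers move at their own pace and stop on an object; the grip force is fixed at half the most. Time passes only in rows, so rows that do not move let the fingers close. It gives the time, the measured TCP pose, the force, the opening and the grip force at its end, in the units of the state.
- sense(): the state, without advancing time (a new reading comes with each control period).
- capture(name): name is "side" or "top"; returns a dict with "color" (384x512x3 uint8, red, green, blue), "mtx" (3x3 intrinsics, pixels), "R" (3x3) and "t" (3): a world point X has camera coordinates R X + t. Camera axes: x right, y down, z forward; pixel columns grow to the right and rows downward; lengths in m; the calibration is good to about 2 mm. A picture is of the moment at which its call begins. There is no depth.
- job_done(): hands the job in; it is judged then, once.
The state is a dict: "clock": time; "joint_pos": joint angles; "joint_vel": joint speeds; "tau": joint torques, N m; "position": TCP position; "orientation": TCP orientation; "force": force on the tool from outside, world axes, zero at the start; "torque": the same for the moment, N m; "opening": finger opening in m; "grip_force": force on a finger pad.
Only numpy, scipy, OpenCV 4.12 (cv2) and the standard library are available. Lean on these libraries where they do the work, as an engineer would, in place of code of your own. Each camera call takes 0.05 s, during which the arm holds its last target. There are 200 camera calls.

TASK

With your fingertips, roll the steel sensor housing across the brown deck of the soldering jig and into its V groove, so that it lies down in the groove with its end right up against the blue end stop, ready for its connector to be soldered. Roll and push it only: do not pick it up. Leave everything else on the bench where it is, and let go of the housing when it is home.

Things in the scene. Friction and masses are not known exactly. Their poses are not given: they have to be found in the camera images.
- housing: Loose sensor housing to be rolled: a smooth round bar, diameter 28 mm, length 170 mm, about 0.3 kg (steel, brass connector end, dark grey other end). Origin: middle of the bar, on its axis. Its y axis runs along the bar, brass end at -y; x and z turn as it rolls. It starts on the jig's deck, 125 to 165 mm before the groove, within 0.1 rad of parallel to it. It rolls freely.
- jig: Fixed soldering jig: a level brown loading deck with an aluminium V-block bolted to its far edge. Origin: on the bench plane, under the bottom line of the V groove, at mid-length; y along the groove; x points from deck to groove, the way to roll. The V-block is 170 mm long (y -85 to +85), open at both ends.
- deck (a point): Middle of the top of the deck, 15 mm above the bench; axes as the jig's. The deck is 184 mm in x and 330 mm in y; its near edge is at jig x = -205 mm, its far edge at -21 mm. There the V-block's land goes on at the same height to x = -13 mm, the edge of the groove. A bar on the deck has its axis 29 mm above the bench.
- groove (a point): Point on the axis that the 28 mm bar has when seated in the groove, at the groove's mid-length, 21.8 mm above the bench; axes as the jig's. The groove is a 90 degree V, bottom 2 mm above the bench; its back flank climbs to a back jaw 24 mm high, from x = +22 to +34 mm, with a 6 mm high foot flange to +58 mm. Sliding the seated bar along the groove takes about 2 to 5 N.
- end_stop: Fixed blue end stop clamped across the groove near its +y end. Origin: on the bench plane, under the groove's bottom line, in the plane of the stop face, which looks to -y; axes as the jig's. The face spans x -12 to +12 mm, 8 to 37 mm high; 12 mm thick; an arm 32 mm high runs over the back jaw to a black thumb screw ending at x = +59 mm.
- stop_face (a point): Point of the stop face on the axis of a seated bar, 21.8 mm above the bench; axes as the jig's. A seated housing touching the stop has its middle at y = -85 mm from here, and its free brass end 10 to 30 mm beyond the -y end of the V-block, clear of the deck's edge by 21 mm. At the start the housing's end is some 18 to 36 mm short of the plane of the face.
- solder_spool: Bystander, loose: solder spool standing on its flange, 52 mm in diameter, 50 mm high. Origin: centre of its underside.
- flux_jar: Bystander, loose: small amber jar with yellow lid, 44 mm in diameter, 45 mm high. Origin: centre of its underside.
- tape_roll: Bystander, loose: amber roll of tape lying flat, 76 mm in diameter, 24 mm high. Origin: centre of its underside.
- cable_gland: Bystander, loose: brass cable gland standing up, 34 mm in diameter, 40 mm high. Origin: centre of its underside.
- screwdriver: Bystander, loose: screwdriver with orange handle, 170 mm long, lying along its x axis. Origin: on the bench under its middle.
- circuit_board: Bystander, loose: green circuit board, 160 x 100 mm, 10 to 13 mm high with its parts. Origin: centre of its underside.
- tweezers: Bystander, loose: steel tweezers, 120 mm long, 6 mm high. Origin: centre of the underside.
Mind the look-alikes: they are no part of the job. There is more than one size of the housing; the one meant has the size given above.

How it is judged:
On the way, in this order (a step that is already met when the one before it is completed fails the run):
1. the housing has rolled about half a turn on the deck (angle between housing's own z axis and vertical above 2.1 rad and x of housing in the frame of jig below -0.015 m), for 0.02 s.
2. the housing has rolled on to about a full turn on the deck (angle between housing's own z axis and vertical below 1 rad and x of housing in the frame of jig below -0.01 m), for 0.02 s.
3. the housing has dropped into the V groove (x of housing in the frame of jig between -0.004 and 0.004 m and z of housing in the frame of jig between 0.0185 and 0.025 m and angle between the y axis of housing and the y axis of jig, either way round below 0.06 rad), for 0.2 s.
At the end, for the whole second after the job is handed in: The housing lies at rest in the V groove (axis within 4 mm of the groove's centre line sideways and about 3 mm of its seated height, within 0.06 rad of the groove's direction), its end touching the blue stop or within 3.5 mm of it (all of step 3 and y of housing in the frame of end_stop between -0.0885 and -0.082 m and linear speed of housing below 0.01 m/s and angular speed of housing below 0.2 rad/s).
It fails at once if the housing is lifted more than 7 mm off the deck (height (world z) of housing above 0.036 m).
It fails at once if one end of the housing is tipped up (angle between housing's own y axis and vertical below 1.27 rad or angle between housing's own y axis and vertical above 1.87 rad).
It fails at once if a bystander is moved more than 15 mm (distance of any of solder_spool, flux_jar, tape_roll, cable_gland, screwdriver, circuit_board, tweezers from where it was at the start of the episode above 0.015 m).
It also fails if it takes over 56 s, if anything falls off the work surface, if the arm or the gripper's body presses on something with over 40 N, if the wrist force passes 120 N, or if a joint passes its speed limit or range.

## Working session

There is one attempt and no reset: what is moved stays moved. The work goes in short steps, Python scripts to look and compute and a tool call to move; the robot and the scene stay as the last step left them, time stands still between calls to the robot, and variables do not carry over. Pictures are saved under pics/ and viewed, at most 10 in all, crops included, and the job is handed in when it is done.

Besides the shell and the picture viewer there is one more tool, called after ">>>" by a JSON object that holds its "method" and its "body", one argument or row to a line. servo_tool: Moves the arm, as the interface text tells. Its arguments: {"type":"object","properties":{"increments":{"type":"array"},"grip":{"type":"number"}},"required":["increments"]}

```bash
mkdir -p pics; ls
python3 - <<'E'
from station import *
import cv2,pickle
d={}
for n in("top","side"):
    c=capture(n);d[n]=c
    cv2.imwrite(f"pics/{n}0.png",c["color"][:,:,::-1])
pickle.dump(d,open("c0.pkl","wb"))
s=sense();print(s)
E
```

```text
pics
{'clock': 0.1, 'joint_pos': array([ 1.07290171e+00,  2.21169318e-01,  1.52750937e+00, -1.21479808e-05,
        1.39471362e+00, -1.26086135e-01]), 'joint_vel': array([-0.00096589, -0.00045008, -0.00406404,  0.00115526, -0.00099196,
       -0.00097823]), 'tau': array([ 6.83453945e-04, -4.95941055e+01, -3.88521338e+01,  7.01572141e-02,
        5.15048392e-02, -7.11791586e-05]), 'position': array([0.22679898, 0.58181086, 0.23552627]), 'orientation': array([-5.80573608e-01, -3.08692927e+00,  2.69572332e-03]), 'force': array([ 0.31974293, -1.35593987,  0.05994791]), 'torque': array([-0.01535175,  0.00214649,  0.01057589]), 'grip_force': 0.0, 'opening': 0.08726795782754514}
```

View pics/top0.png

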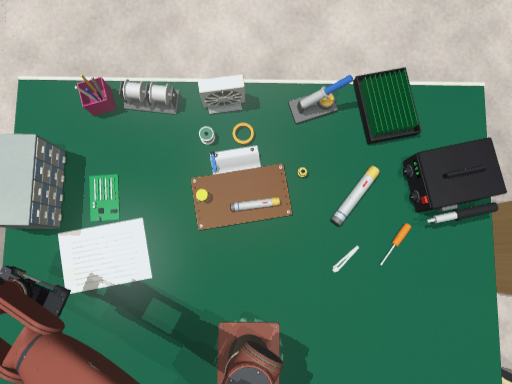

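View pics/side0.png

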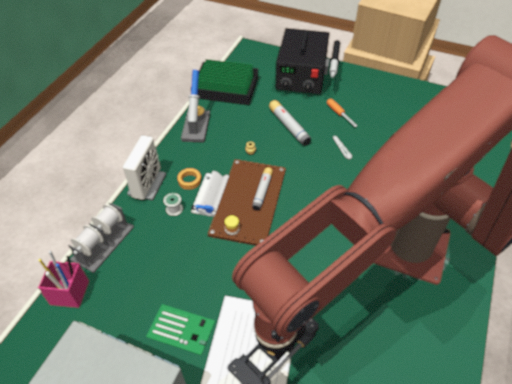

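Top view: two look-alike bars. One lies on the brown deck at about (255,205); the other, larger, lies on the bench at about (355,195). The first is on the deck and smaller, so it fits. I'll measure both and confirm in a crop. The blue stop is at (214,161), and the flux jar stands on the deck at (202,195).

```bash
cat > h.py <<'E'
import numpy as np,cv2
def cast(c,uv,z):
    uv=np.atleast_2d(np.float64(uv)); K,R,t=c["mtx"],c["R"],c["t"]
    d=(np.c_[uv,np.ones(len(uv))]@np.linalg.inv(K).T)@R; o=-R.T@t
    return o+d*((z-o[2])/d[:,2])[:,None]
def proj(c,X):
    p=(np.atleast_2d(X)@c["R"].T+c["t"])@c["mtx"].T; return p[:,:2]/p[:,2:]
E
python3 - <<'E'
import pickle,station
from h import *
print([n for n in dir(station) if n[0]!='_'], getattr(station,'tips_ahead',None))
d=pickle.load(open("c0.pkl","rb"))
out=[]
for n,(x0,y0,x1,y1) in {"top":(180,135,390,235),"side":(180,90,330,260)}.items():
    c=d[n];im=c["color"]
    hsv=cv2.cvtColor(im,cv2.COLOR_RGB2HSV)
    H,S,V=[hsv[...,i].astype(int) for i in range(3)]
    roi=np.zeros(H.shape,bool);roi[y0:y1,x0:x1]=1
    br=(roi&(H<16)&(S>90)&(V>50)&(V<160)).astype(np.uint8)
    cs,_=cv2.findContours(br,0,2);k=max(cs,key=cv2.contourArea)
    print(n,"cam",-c["R"].T@c["t"],"brown",cv2.contourArea(k))
    hull=cv2.convexHull(k);
    q=cv2.approxPolyN(hull,4,epsilon_percentage=-1,ensure_convex=True).reshape(-1,2) if hasattr(cv2,'approxPolyN') else cv2.boxPoints(cv2.minAreaRect(k))
    print(q.tolist());print(cast(c,q,0.015).round(4).tolist())
    if n=="top":
        r=cv2.minAreaRect(cast(c,hull.reshape(-1,2),0.015)[:,:2].astype(np.float32));print(r,cv2.boxPoints(r).tolist())
    bl=roi&(H>100)&(H<130)&(S>120)&(V>60)
    print("blue px",bl.sum(),np.argwhere(bl).mean(0)[::-1])
    cv2.imwrite(f"pics/{n}_crop.png",cv2.resize(im[y0:y1,x0:x1,::-1],None,fx=3.5,fy=3.5,interpolation=cv2.INTER_CUBIC))
E
```

```text
['PlanningError', 'capture', 'job_done', 'sense', 'tips_ahead'] 0.014
top cam [0.34213855 0.00248727 1.47564233] brown 4712.5
[[292, 214], [198, 230], [190, 178], [283, 163]]
[[0.4689, -0.1474, 0.015], [0.4101, 0.1763, 0.015], [0.5911, 0.209, 0.015], [0.6484, -0.1161, 0.015]]
((0.5289051532745361, 0.03063352406024933), (0.18243306875228882, 0.3273278474807739), 9.99976634979248) [[0.41065508127212524, 0.17597192525863647], [0.46749359369277954, -0.14638331532478333], [0.647155225276947, -0.11470487713813782], [0.5903167128562927, 0.20765036344528198]]
blue px 52 [213.42307692 163.05769231]
side cam [0.10863999 0.93200613 1.24652575] brown 4113.5
[[285, 168], [268, 254], [208, 235], [235, 159]]
[[0.4694, -0.1429, 0.015], [0.3906, 0.2055, 0.015], [0.5888, 0.214, 0.015], [0.6482, -0.1145, 0.015]]
blue px 81 [202.32098765 173.24691358]
```

View pics/top_crop.png

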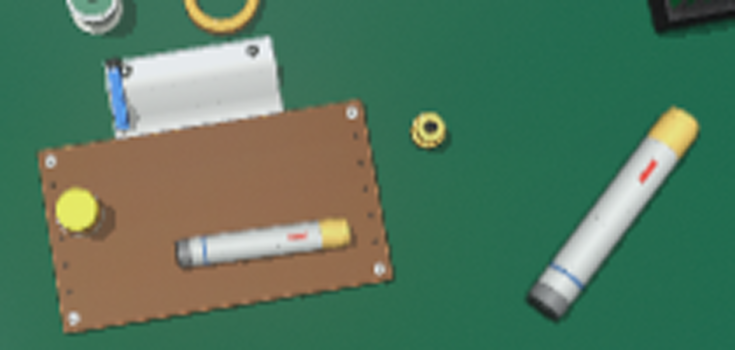

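View pics/side_crop.png

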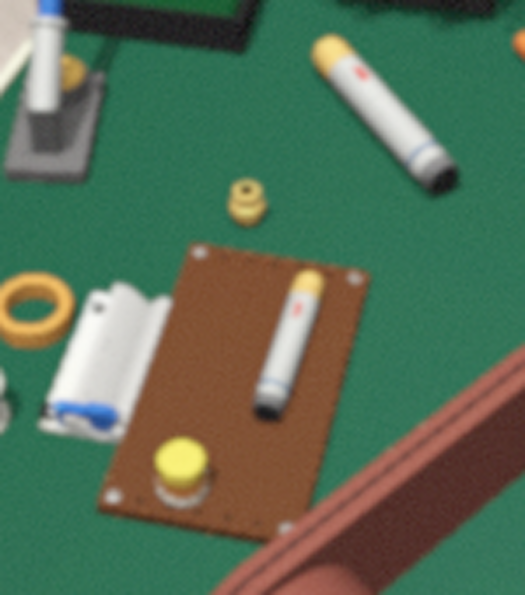

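The crop confirms it: the bar on the deck at full-image (231,207)–(280,201) spans about 50 px, or about 170 mm. The bar at (355,195) is clearly bigger and is a decoy. The brass end is to the right (-y), and the jar stands on the deck at (202,195).

```bash
cat >> h.py <<'E'
a=np.deg2rad(10.0); J0=np.array([.640,.0503]); RJ=np.array([[np.cos(a),-np.sin(a)],[np.sin(a),np.cos(a)]])
def toj(X): return (np.atleast_2d(X)[:,:2]-J0)@RJ
def tow(p): return np.atleast_2d(p)@RJ.T+J0
def bar(c,roi,z):
    im=c["color"];hsv=cv2.cvtColor(im,cv2.COLOR_RGB2HSV).astype(int);H,S,V=[hsv[...,i] for i in range(3)]
    x0,y0,x1,y1=roi;m=np.zeros(H.shape,bool);m[y0:y1,x0:x1]=1
    m&=(~((H<14)&(S>100)&(V<170)))&(V>60)
    k=max(cv2.findContours(m.astype(np.uint8),0,2)[0],key=cv2.contourArea)
    P=toj(cast(c,k.reshape(-1,2),z)).astype(np.float32)
    return cv2.minAreaRect(P)
E
python3 - <<'E'
import pickle
from h import *
from scipy.spatial.transform import Rotation as Ro
d=pickle.load(open("c0.pkl","rb"));t=d["top"]
print("bar",bar(t,(222,194,284,215),.029))
f=lambda u,v,z:print(toj(cast(t,[u/3.5+180,v/3.5+135],z)).round(4))
for q in [(177,253,.029),(351,232,.029),(77,210,.045),(113,62,.037),(123,128,.037),(128,128,.03),(116,136,.015),(283,110,.015),(270,38,.006),(105,62,.006)]: f(*q)
s=d["side"]
g=lambda u,v,z:print("s",toj(cast(s,[u/3.5+180,v/3.5+90],z)).round(4))
g(268,408,.029);g(310,275,.029);g(116,412,.037);
print(Ro.from_rotvec([-.58057,-3.08693,.0027]).as_matrix().round(3))
E
```

```text
bar ((-0.14833058416843414, -0.040731191635131836), (0.18466241657733917, 0.03648102283477783), 87.8323745727539)
[[-0.1467  0.0408]]
[[-0.154  -0.1313]]
[[-0.0911  0.1298]]
[[0.0507 0.0733]]
[[-0.0166  0.0736]]
[[-0.016   0.0691]]
[[-0.0191  0.0828]]
[[-0.0201 -0.0864]]
[[ 0.0572 -0.0863]]
[[0.0596 0.0828]]
s [[-0.1464  0.0379]]
s [[-0.1489 -0.1327]]
s [[-0.0136  0.0794]]
[[-0.932  0.363 -0.001]
 [ 0.363  0.932 -0.002]
 [ 0.    -0.002 -1.   ]]
```

>>> {"method": "servo_tool", "body": {
  "increments": [
    {"dp":[-0.029,-0.0324,0],"rotation":[0,0,0]},
    {"dp":[-0.029,-0.0324,0],"rotation":[0,0,0]},
    {"dp":[-0.029,-0.0324,0],"rotation":[0,0,0]},
    {"dp":[-0.029,-0.0324,0],"rotation":[0,0,0]},
    {"dp":[-0.029,-0.0324,0],"rotation":[0,0,0]}
  ],
  "grip": 0
}}

```text
clock: 0.6
position: [0.3033, 0.3769, 0.236]
orientation: [-0.58, -3.087, 0.001]
force: [0.0, 0.5, 0.8]
opening: 0.0872
grip_force: 0.0
```

>>> {"method": "servo_tool", "body": {
  "increments": [
    {"dp":[-0.029,-0.0324,0],"rotation":[0,0,0]},
    {"dp":[-0.029,-0.0324,0],"rotation":[0,0,0]},
    {"dp":[-0.029,-0.0324,0],"rotation":[0,0,0]},
    {"dp":[-0.029,-0.0324,0],"rotation":[0,0,0]},
    {"dp":[-0.029,-0.0324,0],"rotation":[0,0,0]}
  ]
}}

```text
clock: 1.1
position: [0.3796, 0.1734, 0.2364]
orientation: [0.58, 3.087, 0.0]
force: [1.0, 0.2, 0.1]
opening: 0.0869
grip_force: 0.0
```

>>> {"method": "servo_tool", "body": {
  "increments": [
    {"dp":[-0.029,-0.0324,0],"rotation":[0,0,0]},
    {"dp":[-0.029,-0.0324,0],"rotation":[0,0,0]},
    {"dp":[-0.029,-0.0324,0],"rotation":[0,0,0]},
    {"dp":[-0.029,-0.0324,0],"rotation":[0,0,0]},
    {"dp":[-0.029,-0.0324,0],"rotation":[0,0,0]}
  ]
}}

```text
clock: 1.6
position: [0.4559, -0.0303, 0.2364]
orientation: [-0.581, -3.087, -0.0]
force: [0.9, 0.2, 0.5]
opening: 0.0871
grip_force: 0.0
```

>>> {"method": "servo_tool", "body": {
  "increments": [
    {"dp":[0,0,0.02],"rotation":[0,0,-1]},
    {"dp":[0,0,0.02],"rotation":[0,0,-1]},
    {"dp":[0,0,0.02],"rotation":[0,0,-1]},
    {"dp":[0,0,0.02],"rotation":[0,0,-1]},
    {"dp":[0,0,0.02],"rotation":[0,0,-1]}
  ]
}}

```text
clock: 2.1
position: [0.4554, -0.0286, 0.1354]
orientation: [0.245, -3.131, -0.0]
force: [-1.2, -0.1, -0.4]
opening: 0.0872
grip_force: 0.0
```

>>> {"method": "servo_tool", "body": {
  "increments": [
    {"dp":[0,0,0],"rotation":[0,0,-0.22]},
    {"dp":[0,0,0],"rotation":[0,0,0]},
    {"dp":[0,0,0],"rotation":[0,0,0]}
  ]
}}

```text
clock: 2.4
position: [0.4565, -0.0287, 0.1377]
orientation: [-0.271, 3.128, -0.001]
force: [-0.2, -0.6, -0.0]
opening: 0.0873
grip_force: 0.0
```

```bash
cat > st.py <<'E'
from station import *
from h import *
from scipy.spatial.transform import Rotation as Ro
def st():
    s=sense();M=Ro.from_rotvec(s["orientation"]).as_matrix()
    print("t",s["clock"],"tcpW",s["position"].round(4),"jig",toj(s["position"]).round(4),"yawerr_deg",round(np.degrees(np.arctan2(M[1,1],M[0,1]))-100,2),"F",s["force"].round(2),"z",M[:,2].round(3))
st()
E
python3 st.py
```

```text
t 2.4 tcpW [ 0.4565 -0.0287  0.1377] jig [[-0.1944 -0.0459]] yawerr_deg -0.09 F [-0.19 -0.57 -0.04] z [ 0.002 -0.    -1.   ]
```

>>> {"method": "servo_tool", "body": {
  "increments": [
    {"dp":[0,0,0.03],"rotation":[0,0,0]},
    {"dp":[0,0,0.03],"rotation":[0,0,0]},
    {"dp":[0,0,0.02],"rotation":[0,0,0]},
    {"dp":[0,0,0.015],"rotation":[0,0,0]},
    {"dp":[0,0,0.006],"rotation":[0,0,0]}
  ]
}}

```text
clock: 2.9
position: [0.4557, -0.0285, 0.0351]
orientation: [0.272, -3.129, -0.0]
force: [-0.1, -0.5, 0.7]
opening: 0.087
grip_force: 0.0
```

>>> {"method": "servo_tool", "body": {
  "increments": [
    {"dp":[-0.004,0,0],"rotation":[0,0,0]},
    {"dp":[-0.004,0,0],"rotation":[0,0,0]},
    {"dp":[-0.004,0,0],"rotation":[0,0,0]},
    {"dp":[-0.004,0,0],"rotation":[0,0,0]},
    {"dp":[-0.004,0,0],"rotation":[0,0,0]}
  ]
}}

```text
clock: 3.4
position: [0.4763, -0.0251, 0.0362]
orientation: [-0.274, 3.129, -0.001]
force: [-1.6, -1.6, 0.8]
opening: 0.0869
grip_force: 0.8
```

>>> {"method": "servo_tool", "body": {
  "increments": [
    {"dp":[-0.004,0,0],"rotation":[0,0,0]},
    {"dp":[-0.004,0,0],"rotation":[0,0,0]},
    {"dp":[-0.004,0,0],"rotation":[0,0,0]},
    {"dp":[-0.004,0,0],"rotation":[0,0,0]},
    {"dp":[-0.004,0,0],"rotation":[0,0,0]}
  ]
}}

```text
clock: 3.9
position: [0.4954, -0.0215, 0.0355]
orientation: [0.274, -3.129, -0.0]
force: [-0.4, -0.6, 1.0]
opening: 0.0872
grip_force: 0.1
```

```bash
cat > look.py <<'E'
import sys
from st import *
k=sys.argv[1];o=[]
for n,(x0,y0,x1,y1) in {"top":(185,145,299,235),"side":(190,145,304,265)}.items():
    c=capture(n);o.append(cv2.resize(c["color"][y0:y1,x0:x1,::-1],(399,int((y1-y0)*3.5)),interpolation=cv2.INTER_CUBIC))
h=max(a.shape[0] for a in o)
cv2.imwrite(f"pics/{k}.png",np.hstack([cv2.copyMakeBorder(a,0,h-a.shape[0],0,1,0) for a in o]))
E
python3 look.py l1
```

```text
t 3.9 tcpW [ 0.4954 -0.0215  0.0355] jig [[-0.1548 -0.0456]] yawerr_deg 0.02 F [-0.41 -0.63  0.97] z [-0.  0. -1.]
```

View pics/l1.png

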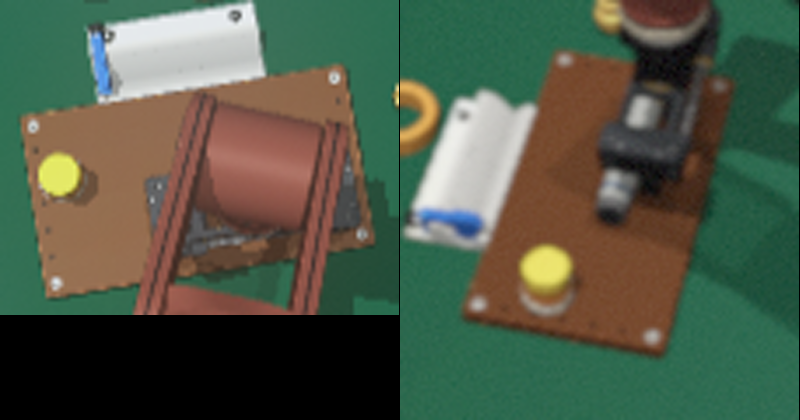

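The side view shows the bar's dark end at crop (612,213), still straight along the fingers. The red mark is hidden. I'll back off, let it coast, and check from the mark that it really rolls.

>>> {"method": "servo_tool", "body": {
  "increments": [
    {"dp":[0.02,0,-0.01],"rotation":[0,0,0]},
    {"dp":[0.02,0,-0.045],"rotation":[0,0,0]},
    {"dp":[0.04,0,-0.03],"rotation":[0,0,0]}
  ]
}}

```text
clock: 4.3
position: [0.4175, -0.0358, 0.1226]
orientation: [-0.275, 3.127, -0.001]
force: [0.5, -1.2, 1.6]
opening: 0.0868
grip_force: 0.0
```

```bash
python3 look.py l2
```

```text
t 4.3 tcpW [ 0.4175 -0.0358  0.1226] jig [[-0.2341 -0.0462]] yawerr_deg 0.06 F [ 0.52 -1.21  1.6 ] z [ 0.002 -0.    -1.   ]
```

View pics/l2.png

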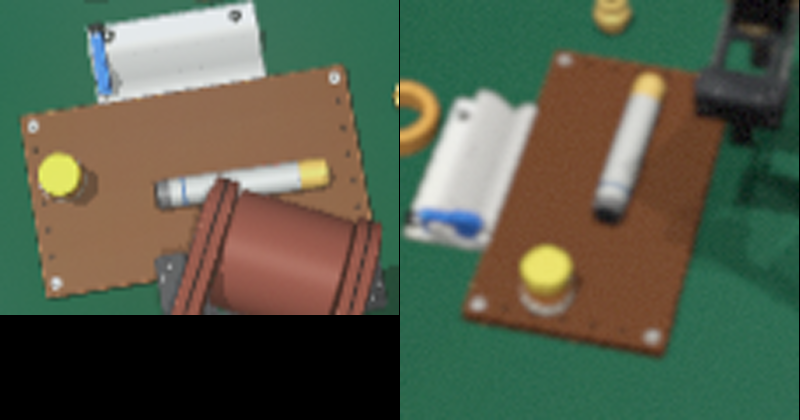

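The red mark is gone from the top, so it does roll. The ends are at top crop (157,193) and (328,172).

Run:
```python
from station import *
from h import *
c=capture("top");im=c["color"]
f=lambda u,v:print(toj(cast(c,[u/3.5+185,v/3.5+145],.029)).round(4))
f(157,193);f(328,172)
s=capture("side")
for u,v in[(608,213),(651,78)]:print("s",toj(cast(s,[(u-400)/3.5+190,v/3.5+145],.029)).round(4))
hsv=cv2.cvtColor(im,cv2.COLOR_RGB2HSV).astype(int)
m=(hsv[...,0]>15)&(hsv[...,0]<30)&(hsv[...,1]>90)&(hsv[...,2]>120);m[:180]=0;m[215:]=0;m[:,:260]=0;m[:,:][:,295:]=0
p=np.argwhere(m).mean(0)[::-1];print("brass",toj(cast(c,p,.029)))
```

```text
[[-0.1219  0.0393]]
[[-0.1287 -0.1302]]
s [[-0.1232  0.0402]]
s [[-0.1245 -0.1333]]
brass [[-0.12535593 -0.11537444]]
```

>>> {"method": "servo_tool", "body": {
  "increments": [
    {"dp":[-0.02,0,0.04],"rotation":[0,0,0]},
    {"dp":[-0.02,0,0.03],"rotation":[0,0,0]},
    {"dp":[-0.018,0,0.016],"rotation":[0,0,0]},
    {"dp":[-0.006,0,0],"rotation":[0,0,0]},
    {"dp":[-0.004,0,0],"rotation":[0,0,0]}
  ]
}}

```text
clock: 5.0
position: [0.4828, -0.0231, 0.0318]
orientation: [0.275, -3.125, -0.002]
force: [-0.6, -0.0, 0.4]
opening: 0.087
grip_force: 0.0
```

>>> {"method": "servo_tool", "body": {
  "increments": [
    {"dp":[-0.004,0,0],"rotation":[0,0,0]},
    {"dp":[-0.004,0,0],"rotation":[0,0,0]},
    {"dp":[-0.004,0,0],"rotation":[0,0,0]},
    {"dp":[-0.004,0,0],"rotation":[0,0,0]},
    {"dp":[-0.004,0,0],"rotation":[0,0,0]}
  ]
}}

```text
clock: 5.5
position: [0.5033, -0.0202, 0.0348]
orientation: [-0.274, 3.129, -0.0]
force: [-0.1, -0.7, 0.9]
opening: 0.0872
grip_force: 0.0
```

>>> {"method": "servo_tool", "body": {
  "increments": [
    {"dp":[-0.004,0,0],"rotation":[0,0,0]},
    {"dp":[-0.004,0,0],"rotation":[0,0,0]},
    {"dp":[-0.004,0,0],"rotation":[0,0,0]},
    {"dp":[-0.004,0,0],"rotation":[0,0,0]},
    {"dp":[-0.004,0,0],"rotation":[0,0,0]}
  ]
}}

```text
clock: 6.0
position: [0.5231, -0.0167, 0.0345]
orientation: [-0.274, 3.13, -0.0]
force: [-0.5, -0.8, -0.6]
opening: 0.0867
grip_force: 0.1
```

>>> {"method": "servo_tool", "body": {
  "increments": [
    {"dp":[-0.004,0,0],"rotation":[0,0,0]},
    {"dp":[-0.004,0,0],"rotation":[0,0,0]},
    {"dp":[-0.004,0,0],"rotation":[0,0,0]},
    {"dp":[-0.004,0,0],"rotation":[0,0,0]},
    {"dp":[-0.004,0,0],"rotation":[0,0,0]}
  ]
}}

```text
clock: 6.5
position: [0.5428, -0.0132, 0.0345]
orientation: [0.274, -3.13, 0.0]
force: [-0.9, 0.3, 0.3]
opening: 0.0868
grip_force: 0.1
```

```bash
python3 look.py l3
```

```text
t 6.5 tcpW [ 0.5428 -0.0132  0.0345] jig [[-0.1068 -0.0456]] yawerr_deg 0.02 F [-0.91  0.34  0.25] z [-0. -0. -1.]
```

View pics/l3.png

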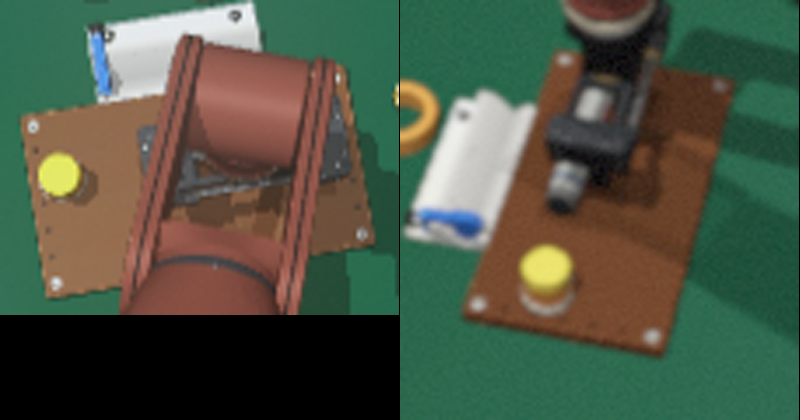

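The side view shows the bar's end at (562,203), still in front of the fingers and parallel. I'll carry on to the groove.

>>> {"method": "servo_tool", "body": {
  "increments": [
    {"dp":[-0.004,0,0],"rotation":[0,0,0]},
    {"dp":[-0.004,0,0],"rotation":[0,0,0]},
    {"dp":[-0.004,0,0],"rotation":[0,0,0]},
    {"dp":[-0.004,0,0],"rotation":[0,0,0]},
    {"dp":[-0.004,0,0],"rotation":[0,0,0]}
  ]
}}

```text
clock: 7.1
position: [0.5625, -0.0097, 0.0346]
orientation: [-0.274, 3.129, -0.0]
force: [-1.1, 0.4, 0.5]
opening: 0.087
grip_force: 0.2
```

>>> {"method": "servo_tool", "body": {
  "increments": [
    {"dp":[-0.004,0,0],"rotation":[0,0,0]},
    {"dp":[-0.004,0,0],"rotation":[0,0,0]},
    {"dp":[-0.004,0,0],"rotation":[0,0,0]},
    {"dp":[-0.004,0,0],"rotation":[0,0,0]},
    {"dp":[-0.004,0,0],"rotation":[0,0,0]}
  ]
}}

```text
clock: 7.6
position: [0.5822, -0.0062, 0.0345]
orientation: [-0.274, 3.13, -0.0]
force: [-0.0, 0.3, 0.5]
opening: 0.0871
grip_force: 0.2
```

>>> {"method": "servo_tool", "body": {
  "increments": [
    {"dp":[-0.004,0,0],"rotation":[0,0,0]},
    {"dp":[-0.004,0,0],"rotation":[0,0,0]},
    {"dp":[-0.004,0,0],"rotation":[0,0,0]},
    {"dp":[-0.004,0,0],"rotation":[0,0,0]},
    {"dp":[-0.004,0,0],"rotation":[0,0,0]}
  ]
}}

```text
clock: 8.1
position: [0.6019, -0.0027, 0.0345]
orientation: [-0.274, 3.13, -0.0]
force: [0.3, 0.3, -0.1]
opening: 0.0869
grip_force: 0.2
```

>>> {"method": "servo_tool", "body": {
  "increments": [
    {"dp":[-0.003,0,0],"rotation":[0,0,0]},
    {"dp":[-0.003,0,0],"rotation":[0,0,0]},
    {"dp":[-0.003,0,0],"rotation":[0,0,0]},
    {"dp":[-0.002,0,0],"rotation":[0,0,0]},
    {"dp":[0,0,0],"rotation":[0,0,0]}
  ]
}}

```text
clock: 8.6
position: [0.6127, -0.0008, 0.0346]
orientation: [-0.274, 3.129, -0.0]
force: [0.2, 0.2, -0.5]
opening: 0.0869
grip_force: 0.0
```

>>> {"method": "servo_tool", "body": {
  "increments": [
    {"dp":[0.02,0,-0.01],"rotation":[0,0,0]},
    {"dp":[0.02,0,-0.045],"rotation":[0,0,0]},
    {"dp":[0.04,0,-0.03],"rotation":[0,0,0]},
    {"dp":[0.04,0,0],"rotation":[0,0,0]}
  ]
}}

```text
clock: 9.0
position: [0.4967, -0.0226, 0.1245]
orientation: [-0.274, 3.121, -0.004]
force: [1.2, -0.3, 0.2]
opening: 0.0873
grip_force: 0.0
```

```bash
python3 look.py l4
```

```text
t 9.0 tcpW [ 0.4967 -0.0226  0.1245] jig [[-0.1537 -0.0469]] yawerr_deg 0.05 F [ 1.19 -0.27  0.2 ] z [ 0.009 -0.002 -1.   ]
```

View pics/l4.png

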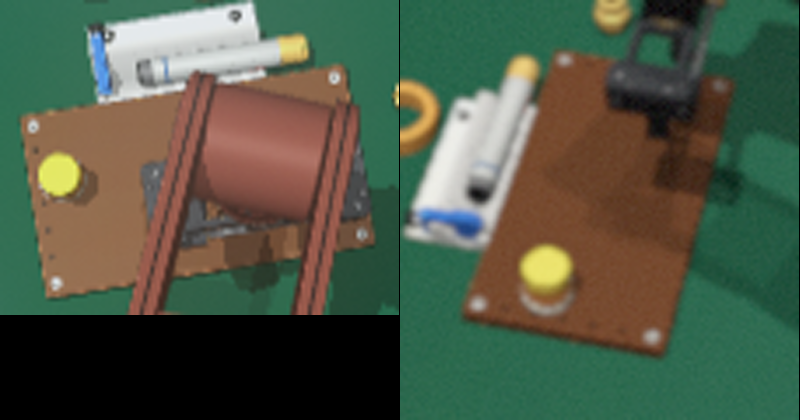

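The bar lies in the groove, with ends at top crop (139,75) and (307,48). A gap of roughly 28 mm to the blue stop remains. The fingers are clear.

Run:
```python
from station import *
from h import *
c=capture("top")
f=lambda u,v,z:print(toj(cast(c,[u/3.5+185,v/3.5+145],z)).round(4))
f(139,75,.0218);f(307,48,.0218)
s=capture("side")
for u,v in[(480,190),(526,65)]:print("s",toj(cast(s,[(u-400)/3.5+190,v/3.5+145],.0218)).round(4))
for u,v,z in[(302.3,172.7,.03)]:print("gland",toj(cast(c,[u,v],z)))
print("tcp tgt",tow([-.001,-.175]))
```

```text
[[-0.001   0.0386]]
[[-0.001  -0.1316]]
s [[0.0018 0.0349]]
s [[ 0.0025 -0.1293]]
gland [[-0.06808666 -0.22378259]]
tcp tgt [[ 0.66940362 -0.122215  ]]
```

>>> {"method": "servo_tool", "body": {
  "increments": [
    {"dp":[-0.031,-0.026,0],"rotation":[0,0,0]},
    {"dp":[-0.031,-0.026,0],"rotation":[0,0,0]},
    {"dp":[-0.031,-0.026,0],"rotation":[0,0,0]},
    {"dp":[-0.031,-0.026,0],"rotation":[0,0,0]},
    {"dp":[-0.031,-0.026,0],"rotation":[0,0,0]}
  ],
  "grip": 1
}}

```text
clock: 9.7
position: [0.672, -0.1236, 0.1187]
orientation: [-0.275, 3.129, 0.0]
force: [1.0, -0.1, 1.5]
opening: 0.0546
grip_force: 0.0
```

>>> {"method": "servo_tool", "body": {
  "increments": [
    {"dp":[0,0,0],"rotation":[0,0,0]},
    {"dp":[0,0,0],"rotation":[0,0,0]},
    {"dp":[0,0,0],"rotation":[0,0,0]},
    {"dp":[0,0,0.02],"rotation":[0,0,0]},
    {"dp":[0,0,0.02],"rotation":[0,0,0]}
  ]
}}

```text
clock: 10.2
position: [0.6699, -0.1221, 0.0807]
orientation: [-0.275, 3.127, -0.001]
force: [0.5, 0.2, -0.4]
opening: 0.0151
grip_force: 0.0
```

```bash
python3 st.py
```

```text
t 10.2 tcpW [ 0.6699 -0.1221  0.0807] jig [[-0.0005 -0.175 ]] yawerr_deg 0.07 F [ 0.55  0.17 -0.37] z [ 0.003 -0.001 -1.   ]
```

>>> {"method": "servo_tool", "body": {
  "increments": [
    {"dp":[0,0,0],"rotation":[0,0,0]},
    {"dp":[0,0,0.02],"rotation":[0,0,0]},
    {"dp":[0,0,0.02],"rotation":[0,0,0]},
    {"dp":[0,0,0.01],"rotation":[0,0,0]},
    {"dp":[0,0,0],"rotation":[0,0,0]}
  ]
}}

```text
clock: 10.7
position: [0.6682, -0.1221, 0.0286]
orientation: [0.275, -3.127, -0.002]
force: [-0.6, 0.7, -1.0]
opening: 0.0005
grip_force: 0.0
```

>>> {"method": "servo_tool", "body": {
  "increments": [
    {"dp":[0,0.005,0],"rotation":[0,0,0]},
    {"dp":[0,0.005,0],"rotation":[0,0,0]},
    {"dp":[0,0.005,0],"rotation":[0,0,0]},
    {"dp":[0,0.004,0],"rotation":[0,0,0]},
    {"dp":[0,0.004,0],"rotation":[0,0,0]}
  ]
}}

```text
clock: 11.2
position: [0.6656, -0.0997, 0.03]
orientation: [-0.275, 3.129, -0.0]
force: [0.6, 0.6, -0.7]
opening: 0.0005
grip_force: 0.0
```

>>> {"method": "servo_tool", "body": {
  "increments": [
    {"dp":[0,0.004,0],"rotation":[0,0,0]},
    {"dp":[0,0.004,0],"rotation":[0,0,0]},
    {"dp":[0,0.004,0],"rotation":[0,0,0]},
    {"dp":[0,0.004,0],"rotation":[0,0,0]}
  ]
}}

```text
clock: 11.6
position: [0.6626, -0.0841, 0.0295]
orientation: [0.274, -3.129, 0.0]
force: [0.6, -1.1, 0.3]
opening: 0.0007
grip_force: 1.5
```

```bash
python3 st.py
```

```text
t 11.6 tcpW [ 0.6626 -0.0841  0.0295] jig [[-0.0011 -0.1363]] yawerr_deg 0.02 F [ 0.63 -1.06  0.27] z [-0. -0. -1.]
```

>>> {"method": "servo_tool", "body": {
  "increments": [
    {"dp":[0,0.003,0],"rotation":[0,0,0]},
    {"dp":[0,0.003,0],"rotation":[0,0,0]},
    {"dp":[0,0.003,0],"rotation":[0,0,0]},
    {"dp":[0,0.003,0],"rotation":[0,0,0]}
  ]
}}

```text
clock: 12.0
position: [0.6605, -0.0726, 0.0295]
orientation: [-0.274, 3.13, -0.0]
force: [-0.1, -1.9, -0.3]
opening: 0.0006
grip_force: 0.9
```

>>> {"method": "servo_tool", "body": {
  "increments": [
    {"dp":[0,0.002,0],"rotation":[0,0,0]},
    {"dp":[0,0.002,0],"rotation":[0,0,0]}
  ]
}}

```text
clock: 12.2
position: [0.6598, -0.0685, 0.0295]
orientation: [0.274, -3.13, 0.0]
force: [1.1, -2.1, 0.4]
opening: 0.0002
grip_force: 0.8
```

```bash
python3 st.py;python3 look.py l5
```

```text
t 12.2 tcpW [ 0.6598 -0.0685  0.0295] jig [[-0.0011 -0.1204]] yawerr_deg 0.02 F [ 1.1  -2.08  0.41] z [-0. -0. -1.]
t 12.2 tcpW [ 0.6598 -0.0685  0.0295] jig [[-0.0011 -0.1204]] yawerr_deg 0.02 F [ 1.1  -2.08  0.41] z [-0. -0. -1.]
```

View pics/l5.png

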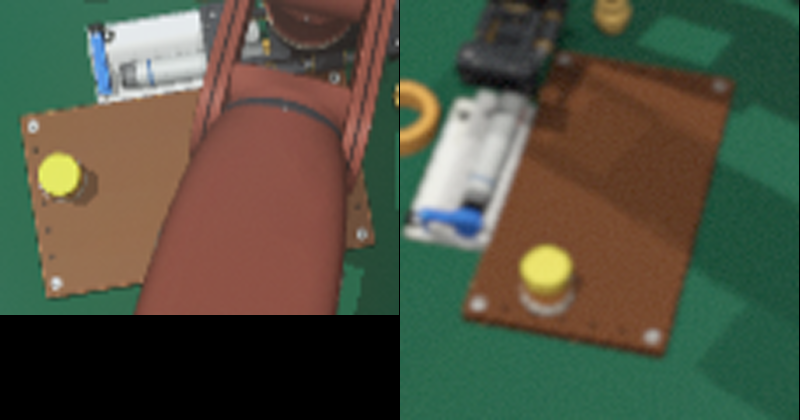

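The bar slides along the groove. Its dark end is at top crop (120,77), about 10 mm short of the stop. I'll keep pushing gently until the force rises.

>>> {"method": "servo_tool", "body": {
  "increments": [
    {"dp":[0,0.002,0],"rotation":[0,0,0]},
    {"dp":[0,0.002,0],"rotation":[0,0,0]},
    {"dp":[0,0.001,0],"rotation":[0,0,0]}
  ]
}}

```text
clock: 12.6
position: [0.659, -0.0636, 0.0295]
orientation: [0.274, -3.13, 0.0]
force: [0.1, -2.1, 0.1]
opening: 0.0003
grip_force: 0.9
```

>>> {"method": "servo_tool", "body": {
  "increments": [
    {"dp":[0,0.001,0],"rotation":[0,0,0]},
    {"dp":[0,0.001,0],"rotation":[0,0,0]}
  ]
}}

```text
clock: 12.8
position: [0.6586, -0.0618, 0.0295]
orientation: [0.274, -3.13, 0.0]
force: [-1.0, -1.8, -0.3]
opening: 0.0003
grip_force: 0.9
```

>>> {"method": "servo_tool", "body": {
  "increments": [
    {"dp":[0,0.001,0],"rotation":[0,0,0]},
    {"dp":[0,0.001,0],"rotation":[0,0,0]}
  ]
}}

```text
clock: 13.0
position: [0.6583, -0.0597, 0.0295]
orientation: [0.274, -3.13, 0.0]
force: [0.4, -1.9, -0.5]
opening: 0.0009
grip_force: 0.9
```

>>> {"method": "servo_tool", "body": {
  "increments": [
    {"dp":[0,0.001,0],"rotation":[0,0,0]},
    {"dp":[0,0.001,0],"rotation":[0,0,0]}
  ]
}}

```text
clock: 13.2
position: [0.6579, -0.0577, 0.0295]
orientation: [0.274, -3.13, 0.0]
force: [0.4, -2.4, -0.8]
opening: 0.0004
grip_force: 0.9
```

>>> {"method": "servo_tool", "body": {
  "increments": [
    {"dp":[0,0.001,0],"rotation":[0,0,0]},
    {"dp":[0,0.001,0],"rotation":[0,0,0]}
  ]
}}

```text
clock: 13.4
position: [0.6576, -0.056, 0.0296]
orientation: [-0.274, 3.13, -0.001]
force: [0.3, -3.9, -1.6]
opening: 0.0003
grip_force: 2.3
```

>>> {"method": "servo_tool", "body": {
  "increments": [
    {"dp":[0,0.001,0],"rotation":[0,0,0]},
    {"dp":[0,0,0],"rotation":[0,0,0]}
  ]
}}

```text
clock: 13.6
position: [0.6577, -0.056, 0.0297]
orientation: [-0.274, 3.129, -0.003]
force: [0.0, -5.6, -1.4]
opening: 0.0009
grip_force: 3.0
```

>>> {"method": "servo_tool", "body": {
  "increments": [
    {"dp":[0,0.001,0],"rotation":[0,0,0]},
    {"dp":[0,0,0],"rotation":[0,0,0]}
  ]
}}

```text
clock: 13.8
position: [0.6579, -0.0559, 0.0299]
orientation: [-0.274, 3.128, -0.005]
force: [0.9, -8.1, -1.5]
opening: 0.0002
grip_force: 4.4
```

The TCP has stopped and the force is climbing, so the bar is against the stop. Now I'll back off and check.

>>> {"method": "servo_tool", "body": {
  "increments": [
    {"dp":[0,-0.004,0],"rotation":[0,0,0]},
    {"dp":[0,-0.01,0],"rotation":[0,0,0]},
    {"dp":[0,-0.02,0],"rotation":[0,0,0]},
    {"dp":[0,-0.01,-0.03],"rotation":[0,0,0]},
    {"dp":[0,0,-0.05],"rotation":[0,0,0]}
  ]
}}

```text
clock: 14.3
position: [0.6619, -0.0991, 0.1056]
orientation: [0.27, -3.122, -0.004]
force: [1.1, -0.2, -1.2]
opening: 0.0004
grip_force: 0.0
```

>>> {"method": "servo_tool", "body": {
  "increments": [
    {"dp":[0.03,-0.03,-0.02],"rotation":[0,0,0]},
    {"dp":[0.03,-0.04,0],"rotation":[0,0,0]},
    {"dp":[0.03,-0.04,0],"rotation":[0,0,0]},
    {"dp":[0.03,-0.04,0],"rotation":[0,0,0]},
    {"dp":[0,0,0],"rotation":[0,0,0]}
  ]
}}

```text
clock: 14.8
position: [0.57, -0.2727, 0.13]
orientation: [0.264, -3.13, 0.004]
force: [0.1, 0.5, -1.1]
opening: 0.0007
grip_force: 0.0
```

```bash
python3 look.py l6
```

```text
t 14.8 tcpW [ 0.57   -0.2727  0.13  ] jig [[-0.125  -0.3059]] yawerr_deg -0.36 F [ 0.1   0.51 -1.05] z [-0.    -0.002 -1.   ]
```

View pics/l6.png

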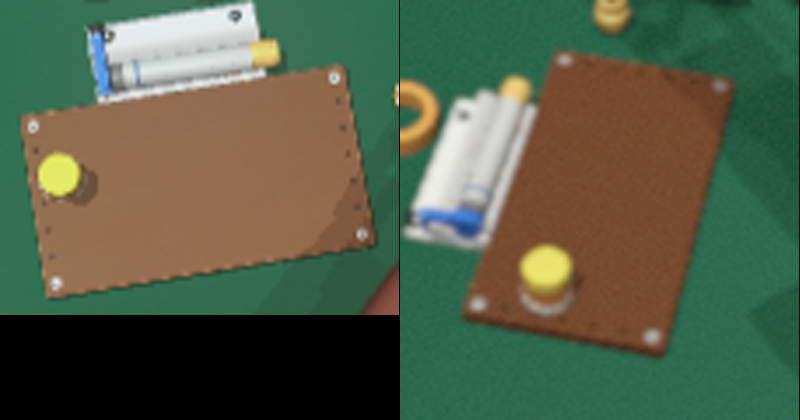

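The bar lies in the groove with its dark end against the blue stop at top crop (110,77). Its brass end at (278,52) juts beyond the block. The jar and gland have not moved.

```bash
python3 -c "
from station import *
print(job_done())"
```

```text
the job is handed in; nothing more can be done
None
```

The job is handed in: the housing was rolled into the V groove, pushed against the blue stop and let go; the bystanders in the last pictures look unmoved, and no verdict was returned.

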